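# Open the interlocked damper levers and lock them

## Robot

A 6-joint arm with a two-finger parallel gripper is mounted at the origin on the work surface. World frame = base frame: x ahead of the robot, y to its left, z up, the work surface at z = 0. Lengths are in m, angles in rad, forces in N, time in s.
With the tool pointing down it reaches from about 0.3 to 0.75 m from the base axis. Payload 8.5 kg.
Tool frame: the origin (TCP) lies between the finger pads; the fingertips stand 19 mm ahead of it and the grasp point (between the pads) is the TCP; z points along the fingers, y is the direction in which the jaws open and shut (so a half turn about z gives the same grasp; the last joint's range is limited). The gripper opens to 88 mm and grips with 3 to 60 N. Pads are 18 mm wide; open, the fingers measure 123 mm over their backs; the gripper's body (75 mm by 187 mm) begins 45 mm behind the grasp point.
Start: joints at [-1.421, 0.381, 1.297, -0, 1.464, -0.215], TCP at [0.196, -0.514, 0.258] pointing down, gripper open.
Joint ranges: [-3.11, 3.11], [-0.89, 2.33], [0.22, 2.48], [-1.42, 4.56], [0.17, 2.85], [-2.88, 2.88]. Speed limits (rad/s): [2.39, 2.39, 3.14, 3.14, 3.14, 3.14].

## Interface

Orientations are given as [roll, pitch, yaw] about the fixed x, y, z axes, in that order (R = Rz(yaw) Ry(pitch) Rx(roll)).
In Python, from station import * gives the robot as it stands.
- The arm moves only by the tool play_rows, never from a script. Its arguments are lists of equal length, an entry for each row: "grip": the closure, from 0 (fully open) to 1 (shut); "xyz": the shift along the tool's x, y, z scaled (see below), a list of three; "roll": the turn about the tool's z scaled (see below). A call has 1 to 10 rows; each row is the pose to reach, as a shift and turn from the pose commanded when the call began, along the tool's axes at that moment; what a row does not reach only later rows make up. The controller multiplies each number of a shift by 250 mm and each number of a turn by pi/4 rad. A row lasts 1/10 s, in which the tool goes at most 50 mm and 8.59 degrees, less where a joint would pass 70% of its speed; a pose out of reach is approached as far as the arm can. A call with a number of a shift or a turn outside -1 to 1 is refused whole. A call with a gripper value outside its range is refused whole. The fingers move at their own pace and stop on an object; the grip force is fixed at half the most. Time passes only in rows, so rows that repeat a pose let the fingers close. It gives the time, the measured TCP pose, the force and the opening at its end, in the units of the state.
- get_state(): the state, without advancing time (a new reading comes with each control period).
- snapshot(name): name is "scene" or "side" or "wrist"; returns (picture, depth): 400x640x3 uint8, red, green, blue; 400x640 float32, m along the optical axis (not along the pixel's ray), 0 where there is no reading.
- camera_model(name): a dict with "fov_y" (degrees; the focal length in pixels is half the picture's height over the tangent of half this angle, whatever the lens; pixels are square), "cx", "cy" (the principal point, pixels), "extrinsics" (4x4, takes a point from world to camera coordinates). Camera axes: x right, y down, z forward; pixel columns grow to the right and rows downward; lengths in m; the calibration is good to about 2 mm. A picture is of the moment at which its call begins: read the wrist's pose just before it. camera_model takes no time and is no camera call; for the wrist camera it gives the pose at the moment of the call.
- close_job(): hands the job in, once; it reports no verdict.
The state is a dict: "clock": time; "joints": joint angles; "dq": joint speeds; "joint_torque": joint torques, N m; "eef_pos": TCP position; "eef_rot": TCP orientation; "ft_force": force on the tool from outside, world axes, zero at the start; "ft_torque": the same for the moment, N m; "width": opening from 0.0 (shut) to 1.0 (fully open).
Only numpy, scipy, OpenCV 4.12 (cv2) and the standard library are available. Lean on these libraries where they do the work, as an engineer would, in place of code of your own. Each camera call takes 0.05 s, during which the arm holds its last target. There are 200 camera calls.

## Task

Put the chip extractor's damper bank into service: throw all three ball-knob levers fully over, away from the robot, then slide the comb-shaped locking bar fully home, to the robot's left, behind them. The levers are interlocked and will go only one after another in an order that is not marked, so feel which one gives, ease off any that is blocked, and never press on the bank with more than 20 N. Leave the mug, the mallet and the jar where they are.

Things in the scene. Friction and masses are not known exactly. Their poses are not given: they have to be found in the camera images.
- bank: grey steel damper bank fixed to the bench: box 160 (x) x 340 (y) x 80 mm high, an 82 mm header pipe along its far side. Origin: centre of the box's underside; x away from the robot, y to the robot's left. Levers at y = +95 (left), +20, -55 mm, pivots at x = 0, z = 50 mm. A hidden interlock frees one lever first, that one (when over) a second, that one the third; the order differs each time
- knob_left (a point): centre of the 28 mm black ball knob on the left lever, a 10 mm steel rod, 115 mm from the pivot. In the bank's frame: x = -50, z = 154 mm leaning towards the robot; z = 165 upright; x = +46, z = 155 fully over. The rod is springy: against a stop it gives 1.2 mm per newton at the knob, 0.6 at 80 mm from the pivot
- knob_middle (a point): the same for the middle lever
- knob_right (a point): the same for the right lever
- lever_left (a joint): left lever's angle, rad: 0 = leaning 0.45 towards the robot (starts at 0 to 0.04), grows away from the robot, 0.86 = fully over at its end stop; over 0.80 counts, and frees the next. A freed lever moves with about 3 N at 80 mm from the pivot and stays where it is left; a blocked one meets a stop at 0.10 to 0.15
- lever_middle (a joint): the same for the middle lever
- lever_right (a joint): the same for the right lever
- lock_bar (a joint): travel of the flat steel locking bar to the left (bank's y), m: 0 = withdrawn (starts at 0 to 0.004), 0.040 = fully home at its stop, over 0.037 counts. It lies on the box along the edge nearest the robot, 10 mm high; its three tabs slide in behind the levers and strike any that is not over. Moves with about 3.5 N and stays where it is left
- pin_top (a point): top of the upright 12 mm steel pin (black cap 18 mm wide, 6 mm high) by which the bar is pushed, at the bar's right end: x = -55, y = -125 mm (bar withdrawn), z = 158 mm in the bank's frame. The pin stands 68 mm above the bar and is springy, giving about 1 mm per newton near its top
- mug: white mug, 80 mm diameter, 95 mm high, standing on the bench to the left; origin: centre of its underside
- mallet: carver's wooden mallet lying on the bench to the right, 250 mm long, 62 mm thick; origin: under the butt end of its head, on the bench, its x runs along it towards the handle
- jar: amber glass jar, 68 mm diameter, 85 mm high, standing on the bench to the left; origin: centre of its underside

How it is judged:
On the way, in this order (a step that is already met when the one before it is completed fails the run):
1. all three levers are thrown fully over (value of joint each of lever_left, lever_middle, lever_right above 0.8 rad), for 0.2 s.
2. the locking bar is fully home (value of joint lock_bar above 0.037 m), for 0.2 s.
At the end, for the whole second after the job is handed in: all three levers stand fully over (joint over 0.80 of 0.86 rad) and the locking bar is home (over 37 of 40 mm) (all of step 1 and value of joint lock_bar above 0.037 m); the robot touches nothing.
It fails at once if the bank, its levers or its bar are pressed with more than 20 N (contact force between any of the fingers, the arm and bank above 20 N).
It fails at once if the mug, the mallet or the jar is moved by more than 20 mm (distance of any of mug, mallet, jar from where it was at the start of the episode above 0.02 m).
It also fails if it takes over 72 s, if anything falls off the work surface, if the arm or the gripper's body presses on something with over 40 N, if the wrist force passes 120 N, or if a joint passes its speed limit or range.

## Working session

There is one attempt and no reset: what is moved stays moved. The work goes in short steps, Python scripts to look and compute and a tool call to move; the robot and the scene stay as the last step left them, time stands still between calls to the robot, and variables do not carry over. Pictures are saved under pics/ and viewed, about 8 in all and at most 12, crops included, and the job is handed in when it is done.

Besides the shell and the picture viewer there is one more tool, called after ">>>" as name(argument=value, ...), one argument or row to a line, values as JSON. play_rows: Moves the arm, as the interface text tells. Shifts and turns lie within -1 to 1; 1 stands for 250 mm of shift or pi/4 rad of turn. Its arguments: {"type":"object","properties":{"grip":{"type":"array","items":{"type":"number"}},"xyz":{"type":"array","items":{"type":"array","items":{"type":"number","minimum":-1,"maximum":1}}},"roll":{"type":"array","items":{"type":"number","minimum":-1,"maximum":1}}},"required":["grip","xyz","roll"]}

```bash
mkdir -p pics; ls
cat > h.py <<'E'
from station import *
import numpy as np, cv2
def K(name):
    m=camera_model(name); f=200/np.tan(np.radians(m["fov_y"])/2); return f,m["cx"],m["cy"],np.array(m["extrinsics"])
def pts(name,depth):
    f,cx,cy,E=K(name); v,u=np.mgrid[0:depth.shape[0],0:depth.shape[1]]
    P=np.stack([(u-cx)/f*depth,(v-cy)/f*depth,depth],-1)
    return (P-E[:3,3])@E[:3,:3]
E
python3 - <<'E'
from h import *
s=get_state(); print({k:np.round(v,3) for k,v in s.items()})
for n in("scene","side"):
    p,d=snapshot(n); cv2.imwrite(f"pics/{n}0.png",p[:,:,::-1]); np.savez(f"{n}0.npz",p=p,d=d); print(n,K(n), (d>0).mean())
E
```

```text
pics
{'clock': np.float64(0.0), 'joints': array([-1.421,  0.381,  1.298,  0.   ,  1.464, -0.215]), 'dq': array([ 0.001,  0.   ,  0.   ,  0.   ,  0.002, -0.   ]), 'joint_torque': array([-2.0000e-03, -4.3794e+01, -2.2456e+01,  7.1000e-02,  3.5000e-02,
       -0.0000e+00]), 'eef_pos': array([ 0.196, -0.514,  0.257]), 'eef_rot': array([-3.14 , -0.   ,  0.365]), 'ft_force': array([-0.608,  0.322,  0.57 ]), 'ft_torque': array([-0.01 ,  0.015,  0.034]), 'width': np.float64(0.999)}
scene (np.float64(502.35466985477865), 320.0424356980825, 196.7851448222846, array([[ 0.17553116,  0.98425982, -0.0205285 , -0.0739178 ],
       [ 0.62510415, -0.12754076, -0.77005075, -0.24001876],
       [-0.76054824,  0.12233545, -0.63765227,  1.80267904],
       [ 0.        ,  0.        ,  0.        ,  1.        ]])) 0.99614453125
side (np.float64(471.1519850991603), 320.19580953256684, 200.96219860730474, array([[-0.91688263, -0.39882963, -0.0161606 ,  0.48256769],
       [-0.26732011,  0.64361007, -0.71715133,  0.23073657],
       [ 0.29642233, -0.65322355, -0.69673008,  1.3302849 ],
       [ 0.        ,  0.        ,  0.        ,  1.        ]])) 0.9961171875
```

View pics/scene0.png

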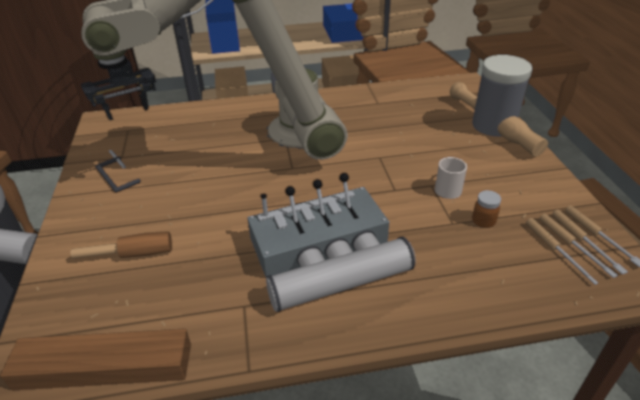

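View pics/side0.png

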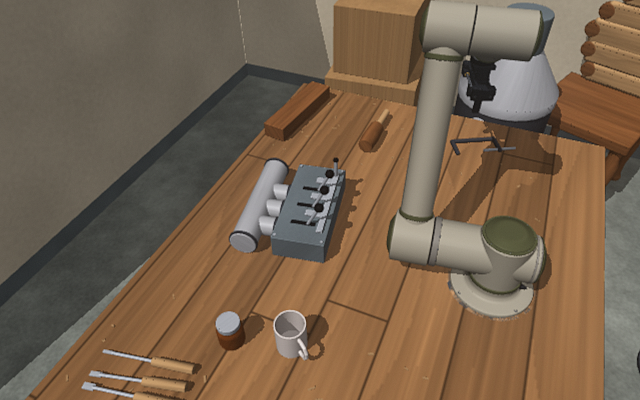

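The scene view shows the knobs at about (290,190), (317,184) and (344,177), with the pin cap at (264,197). The side view shows the knobs at (330,174), (323,190) and (318,209), with the pin at (335,160). Next I measure them.

Run:
```python
from h import *
seed={"scene":[(344,177),(317,184),(290,190),(264,197)],"side":[(318,209),(323,190),(330,174),(335,160)]}
rays={}
for n in seed:
    z=np.load(n+"0.npz"); p,d=z["p"],z["d"]; f,cx,cy,E=K(n); W=pts(n,d); R=E[:3,:3]; c=-R.T@E[:3,3]
    mask=(p.max(2)<60).astype(np.uint8)
    nn,lab,st,cen=cv2.connectedComponentsWithStats(mask)
    for i,(u,v) in enumerate(seed[n]):
        sub=[(np.hypot(*(cen[k]-(u,v))),k) for k in range(1,nn) if st[k,4]>6]
        dd,k=min(sub); uv=cen[k]
        r=R.T@np.array([(uv[0]-cx)/f,(uv[1]-cy)/f,1]); r/=np.linalg.norm(r)
        rays[n,i]=(c,r); m=lab==k
        print(n,i,uv.round(1),st[k],"depthmed",(np.median(W[m],0)+(0.010 if i<3 else 0.004)*r).round(4))
    # box top
    g=W.reshape(-1,3); s=(abs(g[:,2]-.08)<.006)&(abs(g[:,0]-.5)<.3)&(abs(g[:,1])<.4)
    m=s.reshape(d.shape).astype(np.uint8); nn,lab,st,cen=cv2.connectedComponentsWithStats(m)
    k=1+np.argmax(st[1:,4]); q=W[lab==k][:,:2].astype(np.float32); print("top",len(q),np.median(W[lab==k][:,2]),cv2.minAreaRect(q))
tri=[]
for i in range(4):
    (a,u),(b,v)=rays["scene",i],rays["side",i]
    s=np.linalg.lstsq(np.stack([u,-v],1),b-a,rcond=None)[0]; P,Q=a+s[0]*u,b+s[1]*v
    tri.append((P+Q)/2); print(i,tri[-1].round(4),"gap",np.linalg.norm(P-Q).round(4))
# pose fit: knobs (-.05) , pin
B=np.array([[-.05,.095],[-.05,.02],[-.05,-.055],[-.055,-.125]]);T=np.array(tri)[:,:2]
Bc,Tc=B-B.mean(0),T-T.mean(0); U,S,V=np.linalg.svd(Bc.T@Tc); D=np.diag([1,np.linalg.det(U@V)]);Rm=(U@D@V).T
yaw=np.arctan2(Rm[1,0],Rm[0,0]); o=T.mean(0)-Rm@B.mean(0); print("yaw",yaw,"o",o,"res",(T-(B@Rm.T+o)).round(4))
```

```text
scene 0 [343.6 177.1] [340 173   8   9  54] depthmed [0.5046 0.0515 0.1578]
scene 1 [317.  183.8] [313 180   9   9  56] depthmed [ 0.5195 -0.0226  0.157 ]
scene 2 [289.6 190.8] [286 187   8   9  57] depthmed [ 0.5333 -0.0959  0.1572]
scene 3 [263.  195.9] [261 194   5   5  15] depthmed [ 0.5397 -0.1647  0.1576]
top 6883 0.08247830235941792 ((0.6288647055625916, -0.019649207592010498), (0.2822810709476471, 0.36103183031082153), 10.556008338928223)
side 0 [318.4 207.2] [314 203   9   9  68] depthmed [0.5072 0.0508 0.1542]
side 1 [324.  189.7] [320 186   9   9  63] depthmed [ 0.521  -0.0222  0.1548]
side 2 [329.1 173.5] [325 170   9   8  58] depthmed [ 0.5348 -0.0959  0.1542]
side 3 [335.4 159.7] [333 158   5   5  18] depthmed [ 0.5414 -0.1646  0.1546]
top 3097 0.0805691767976177 ((0.5809393525123596, -0.03098827600479126), (0.1783839613199234, 0.34537583589553833), 10.643972396850586)
0 [0.5055 0.0522 0.1565] gap 0.0023
1 [ 0.5195 -0.0214  0.1564] gap 0.0024
2 [ 0.5339 -0.095   0.1561] gap 0.0029
3 [ 0.5413 -0.1636  0.1566] gap 0.003
yaw 0.18747259683001752 o [ 0.57237289 -0.03142861] res [[-0.     -0.0004]
 [ 0.     -0.0003]
 [ 0.0004 -0.0002]
 [-0.0004  0.0009]]
```

Bank yaw is 0.187 rad and its origin is (0.572, -0.031). Fingers shut, I'll push the knobs at ball height with TCP z about 0.166. A helper will work out the shifts.

```bash
cat >> h.py <<'E'
from scipy.spatial.transform import Rotation as Ro
YAW=.1875; O=np.array([.5724,-.0314])
def w2b(p): c,s=np.cos(YAW),np.sin(YAW); return np.r_[np.array([[c,s],[-s,c]])@(p[:2]-O),p[2]]
def go(b):
    s=get_state(); c,n=np.cos(YAW),np.sin(YAW)
    w=np.r_[np.array([[c,-n],[n,c]])@np.array(b[:2])+O,b[2]]
    R=Ro.from_euler("xyz",s["eef_rot"]).as_matrix()
    print("t",s["clock"].round(2),"bank",w2b(s["eef_pos"]).round(4),"yaw",s["eef_rot"].round(3),"shift",(R.T@(w-s["eef_pos"])/.25).round(3),"roll",round((s["eef_rot"][2]-YAW)/(np.pi/4),3),"f",s["ft_force"].round(2))
E
python3 -c "
from h import *
go([-.1,-.055,.25])"
```

```text
Traceback (most recent call last):
  File "h.py", line 16, in go
    print("t",s["clock"].round(2),"bank",w2b(s["eef_pos"]).round(4),"yaw",s["eef_rot"].round(3),"shift",(R.T@(w-s["eef_pos"])/.25).round(3),"roll",round((s["eef_rot"][2]-YAW)/(np.pi/4),3),"f",s["ft_force"].round(2))
              ^^^^^^^^^^^^^^^^
AttributeError: 'float' object has no attribute 'round'
```

```bash
sed -i 's/s\["clock"\].round(2)/round(s["clock"],2)/' h.py
python3 -c "
from h import *
go([-.1,-.055,.25])"
```

```text
t 0.1 bank [-0.4595 -0.4036  0.2572] yaw [-3.14  -0.     0.365] shift [ 1.661 -1.119  0.031] roll 0.226 f [0.3  1.1  0.37]
```

>>> play_rows(
  grip=[1,1,1,1,1,1,1,1],
  xyz=[
    [0.83,-0.56,0],
    [0.83,-0.56,0],
    [0.83,-0.56,0],
    [0.83,-0.56,0],
    [0.83,-0.56,0],
    [0.83,-0.56,0],
    [0.83,-0.56,0],
    [0.83,-0.56,0],
  ],
  roll=[0.226,0.226,0.226,0.226,0.226,0.226,0.226,0.226],
)

```text
clock: 0.9
eef_pos: [0.3397, -0.3097, 0.2576]
eef_rot: [-3.142, 0.0, 0.186]
ft_force: [0.2, 0.4, 0.6]
width: 0.301
```

```bash
python3 -c "
from h import *
go([-.1,-.055,.25])"
```

```text
t 0.9 bank [-0.2805 -0.2301  0.2576] yaw [-3.142  0.     0.186] shift [ 0.721 -0.701  0.03 ] roll -0.001 f [0.15 0.41 0.59]
```

>>> play_rows(
  grip=[1,1,1,1,1,1,1,1,1,1],
  xyz=[
    [0.72,-0.7,0],
    [0.72,-0.7,0],
    [0.72,-0.7,0],
    [0.72,-0.7,0],
    [0.72,-0.7,0],
    [0.72,-0.7,0],
    [0.72,-0.7,0.2],
    [0.72,-0.7,0.366],
    [0.72,-0.7,0.366],
    [0.72,-0.7,0.366],
  ],
  roll=[0,0,0,0,0,0,0,0,0,0],
)

```text
clock: 1.9
eef_pos: [0.4846, -0.105, 0.167]
eef_rot: [-3.142, 0.0, 0.185]
ft_force: [0.4, -0.1, -0.2]
width: 0.006
```

```bash
python3 -c "
from h import *
go([-.085,-.055,.166])
p,d=snapshot('side'); cv2.imwrite('pics/s1.png',cv2.resize(p[110:270,230:470,::-1],None,fx=3,fy=3))"
```

```text
t 1.9 bank [-0.1   -0.056  0.167] yaw [-3.142  0.     0.185] shift [ 0.06  -0.004  0.004] roll -0.003 f [ 0.35 -0.14 -0.22]
```

View pics/s1.png

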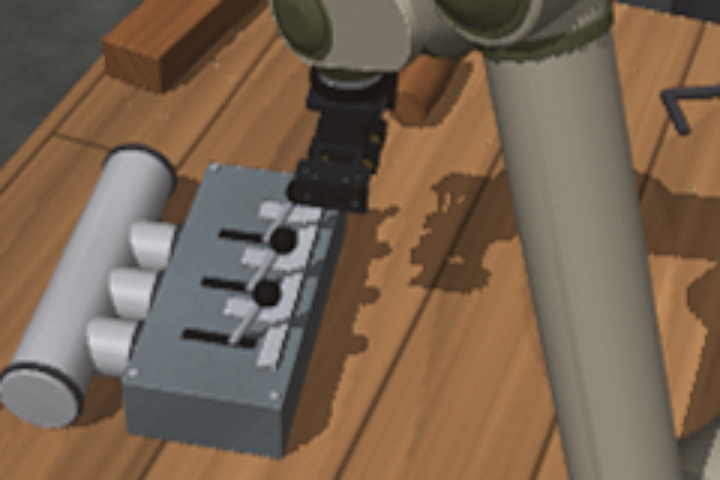

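The crop shows the shut fingers at about (330,190), on the robot side of the right lever and clear of the pin. Now I probe the right lever.

>>> play_rows(
  grip=[1,1,1,1,1,1],
  xyz=[
    [0.08,0,0],
    [0.12,0,0],
    [0.15,0,0],
    [0.18,0,0],
    [0.2,0,0],
    [0.2,0,0],
  ],
  roll=[0,0,0,0,0,0],
)

```text
clock: 2.55
eef_pos: [0.5328, -0.0945, 0.1669]
eef_rot: [3.141, 0.002, 0.188]
ft_force: [-10.3, -2.3, 5.0]
width: 0.009
```

Right lever is blocked at about 10.6 N. I ease off and try the middle one.

>>> play_rows(
  grip=[1,1,1,1,1,1,1,1,1],
  xyz=[
    [-0.1,0,0],
    [-0.2,0,0],
    [-0.2,-0.15,0],
    [-0.2,-0.3,0],
    [-0.12,-0.3,0],
    [-0.08,-0.3,0],
    [-0.05,-0.3,0],
    [-0.01,-0.3,0],
    [-0.01,-0.3,0],
  ],
  roll=[0,0,0,0,0,0,0,0,0],
)

```text
clock: 3.45
eef_pos: [0.517, -0.0216, 0.166]
eef_rot: [-3.141, 0.003, 0.187]
ft_force: [-7.3, -1.2, 2.4]
width: 0.002
```

Middle at 7.4 N is also blocked. Now the left one.

>>> play_rows(
  grip=[1,1,1,1,1,1,1,1,1],
  xyz=[
    [-0.1,0,0],
    [-0.2,0,0],
    [-0.2,-0.15,0],
    [-0.2,-0.3,0],
    [-0.12,-0.3,0],
    [-0.08,-0.3,0],
    [-0.05,-0.3,0],
    [-0.01,-0.3,0],
    [-0.01,-0.3,0],
  ],
  roll=[0,0,0,0,0,0,0,0,0],
)

```text
clock: 4.35
eef_pos: [0.5016, 0.0517, 0.166]
eef_rot: [-3.142, -0.0, 0.186]
ft_force: [-2.0, 0.3, -0.0]
width: 0.004
```

```bash
python3 -c "
from h import *
go([.030,.095,.166])"
```

```text
t 4.35 bank [-0.0541  0.0948  0.166 ] yaw [-3.142 -0.     0.186] shift [ 0.336 -0.001  0.   ] roll -0.001 f [-2.    0.27 -0.01]
```

The left lever gives at 2 N. Throw it.

>>> play_rows(
  grip=[1,1,1,1,1,1,1,1,1],
  xyz=[
    [0.05,0,0],
    [0.1,0,0],
    [0.15,0,0],
    [0.2,0,0],
    [0.24,0,0],
    [0.27,0,0],
    [0.29,0,0],
    [0.31,0,0],
    [0.31,0,0],
  ],
  roll=[0,0,0,0,0,0,0,0,0],
)

```text
clock: 5.25
eef_pos: [0.577, 0.0667, 0.166]
eef_rot: [-3.142, 0.0, 0.187]
ft_force: [-2.6, -0.7, -2.1]
width: 0.004
```

>>> play_rows(
  grip=[1,1,1],
  xyz=[
    [0.012,0,0],
    [0.024,0,0],
    [0.024,0,0],
  ],
  roll=[0,0,0],
)

```text
clock: 5.55
eef_pos: [0.5819, 0.0678, 0.1656]
eef_rot: [-3.141, 0.003, 0.187]
ft_force: [-6.8, -2.3, -2.9]
width: 0.006
```

Left is at its stop, since force rises with stiffness. Back off and probe the middle.

>>> play_rows(
  grip=[1,1,1,1,1,1,1,1,1,1],
  xyz=[
    [-0.18,0,0],
    [-0.36,0,0],
    [-0.52,0,0],
    [-0.52,0.15,0],
    [-0.52,0.3,0],
    [-0.43,0.3,0],
    [-0.4,0.3,0],
    [-0.36,0.3,0],
    [-0.33,0.3,0],
    [-0.33,0.3,0],
  ],
  roll=[0,0,0,0,0,0,0,0,0,0],
)

```text
clock: 6.55
eef_pos: [0.5159, -0.0206, 0.1663]
eef_rot: [3.141, 0.0, 0.189]
ft_force: [-1.8, -0.6, 0.9]
width: 0.002
```

```bash
python3 -c "
from h import *
go([.023,.02,.166])"
```

```text
t 6.55 bank [-0.0535  0.0211  0.1663] yaw [3.141 0.    0.189] shift [0.306 0.005 0.001] roll 0.002 f [-1.83 -0.57  0.94]
```

At the same place the force is now 1.9 N rather than 7.4 N, so middle is free. Throw it in two steps.

>>> play_rows(
  grip=[1,1,1],
  xyz=[
    [0.03,0,0],
    [0.06,0,0],
    [0.06,0,0],
  ],
  roll=[0,0,0],
)

```text
clock: 6.85
eef_pos: [0.5311, -0.0182, 0.1663]
eef_rot: [3.142, -0.001, 0.188]
ft_force: [-2.6, 0.1, 1.8]
width: 0.002
```

>>> play_rows(
  grip=[1,1,1,1,1,1,1,1,1],
  xyz=[
    [0.05,0,0],
    [0.1,0,0],
    [0.15,0,0],
    [0.19,0,0],
    [0.22,0,0],
    [0.245,0,0],
    [0.26,0,0],
    [0.27,0,0],
    [0.27,0,0],
  ],
  roll=[0,0,0,0,0,0,0,0,0],
)

```text
clock: 7.75
eef_pos: [0.5957, -0.0059, 0.1653]
eef_rot: [-3.141, 0.004, 0.187]
ft_force: [-7.2, -1.2, -4.6]
width: 0.004
```

Middle is at its stop. Back off and probe the right.

>>> play_rows(
  grip=[1,1,1,1,1,1,1,1,1,1],
  xyz=[
    [-0.18,0,0],
    [-0.36,0,0],
    [-0.52,0,0],
    [-0.52,0.15,0],
    [-0.52,0.3,0],
    [-0.43,0.3,0],
    [-0.4,0.3,0],
    [-0.36,0.3,0],
    [-0.3,0.3,0],
    [-0.3,0.3,0],
  ],
  roll=[0,0,0,0,0,0,0,0,0,0],
)

```text
clock: 8.75
eef_pos: [0.5377, -0.0927, 0.1664]
eef_rot: [3.141, -0.0, 0.189]
ft_force: [-0.6, -0.2, 2.0]
width: 0.002
```

```bash
python3 -c "
from h import *
go([.028,-.055,.166])"
```

```text
t 8.75 bank [-0.0455 -0.0538  0.1664] yaw [ 3.141 -0.     0.189] shift [0.294 0.005 0.002] roll 0.002 f [-0.61 -0.23  1.97]
```

Right is free: about 0.6 N where it was 10 N before. Throw it.

>>> play_rows(
  grip=[1,1,1,1,1,1,1,1,1],
  xyz=[
    [0.05,0,0],
    [0.1,0,0],
    [0.15,0,0],
    [0.2,0,0],
    [0.24,0,0],
    [0.265,0,0],
    [0.28,0,0],
    [0.29,0,0],
    [0.29,0,0],
  ],
  roll=[0,0,0,0,0,0,0,0,0],
)

```text
clock: 9.65
eef_pos: [0.6077, -0.08, 0.1659]
eef_rot: [-3.141, 0.002, 0.187]
ft_force: [-4.2, -1.1, -2.5]
width: 0.007
```

```bash
python3 -c "
from h import *
go([-.055,-.175,.159])"
```

```text
t 9.65 bank [ 0.0256 -0.0543  0.1659] yaw [-3.141e+00  2.000e-03  1.870e-01] shift [-0.322  0.483  0.028] roll -0.0 f [-4.19 -1.12 -2.53]
```

>>> play_rows(
  grip=[1,1,1,1,1,1,1,1,1,1],
  xyz=[
    [0.015,0,0],
    [0.015,0,0],
    [0.015,0,0],
    [-0.15,0,0],
    [-0.3,0,-0.15],
    [-0.32,0.15,-0.24],
    [-0.32,0.32,-0.24],
    [-0.32,0.5,-0.24],
    [-0.32,0.5,-0.24],
    [-0.32,0.5,-0.24],
  ],
  roll=[0,0,0,0,0,0,0,0,0,0],
)

```text
clock: 10.65
eef_pos: [0.5531, -0.2185, 0.2266]
eef_rot: [3.141, -0.002, 0.186]
ft_force: [0.3, 0.0, -0.6]
width: 0.005
```

```bash
cat > chk.py <<'E'
from h import *
import sys
W={}
for n,tag in (("scene","c"),("side","d")):
    p,d=snapshot(n); f,cx,cy,E=K(n); R=E[:3,:3]; c=-R.T@E[:3,3]; P=pts(n,d)
    cv2.imwrite(f"pics/{n}{sys.argv[1]}.png",p[:,:,::-1])
    B=np.stack([np.cos(YAW)*(P[...,0]-O[0])+np.sin(YAW)*(P[...,1]-O[1]),-np.sin(YAW)*(P[...,0]-O[0])+np.cos(YAW)*(P[...,1]-O[1]),P[...,2]],-1)
    m=((p.max(2)<60)&(abs(B[...,0])<.1)&(abs(B[...,1])<.15)&(abs(B[...,2]-.158)<.02)).astype(np.uint8)
    k,l,st,cen=cv2.connectedComponentsWithStats(m)
    for i in range(1,k):
        if st[i,4]>8: print(n,cen[i].round(1),st[i,4],"bank surf",np.median(B[l==i],0).round(4))
E
python3 -c "
from h import *
go([-.055,-.175,.159])"; python3 chk.py 1
```

```text
t 10.65 bank [-0.0539 -0.1802  0.2266] yaw [ 3.141e+00 -2.000e-03  1.860e-01] shift [-0.005 -0.021  0.27 ] roll -0.002 f [ 0.26  0.04 -0.6 ]
scene [263.1 195.9] 14 bank surf [-0.0519 -0.1254  0.1608]
scene [358.6 198.3] 74 bank surf [0.0522 0.0901 0.1649]
scene [330.5 205.9] 64 bank surf [0.0523 0.0154 0.1653]
scene [301.7 213.6] 73 bank surf [ 0.0523 -0.059   0.1646]
side [335.5 159.5] 16 bank surf [-0.0547 -0.1238  0.1573]
side [299.3 169.1] 55 bank surf [ 0.0443 -0.0487  0.1622]
side [292.9 185. ] 63 bank surf [0.0433 0.026  0.1619]
side [286.  202.1] 66 bank surf [0.0436 0.1004 0.1633]
```

All three knobs sit alike at x ≈ +46 to 48 mm, and the pin is unmoved. Lower and push the pin left.

>>> play_rows(
  grip=[1,1,1,1,1,1,1,1,1,1],
  xyz=[
    [-0.005,0,0.15],
    [-0.005,0,0.27],
    [-0.005,0,0.27],
    [-0.005,-0.06,0.27],
    [-0.005,-0.1,0.27],
    [-0.005,-0.13,0.27],
    [-0.005,-0.16,0.27],
    [-0.005,-0.19,0.27],
    [-0.005,-0.22,0.27],
    [-0.005,-0.22,0.27],
  ],
  roll=[0,0,0,0,0,0,0,0,0,0],
)

```text
clock: 11.75
eef_pos: [0.5413, -0.1631, 0.159]
eef_rot: [-3.142, -0.0, 0.188]
ft_force: [1.7, -1.7, 2.5]
width: 0.007
```

```bash
python3 -c "
from h import *
go([-.055,-.104,.159])"
```

```text
t 11.75 bank [-0.0551 -0.1236  0.159 ] yaw [-3.142 -0.     0.188] shift [ 0.    -0.078 -0.   ] roll 0.001 f [ 1.67 -1.65  2.48]
```

>>> play_rows(
  grip=[1,1,1,1,1],
  xyz=[
    [0,-0.02,0],
    [0,-0.04,0],
    [0,-0.06,0],
    [0,-0.07,0],
    [0,-0.07,0],
  ],
  roll=[0,0,0,0,0],
)

```text
clock: 12.25
eef_pos: [0.5381, -0.1464, 0.1587]
eef_rot: [-3.141, 0.0, 0.188]
ft_force: [2.2, -2.9, 2.7]
width: 0.006
```

```bash
python3 -c "
from h import *
go([-.055,-.104,.159])"; python3 chk.py 2
```

```text
t 12.25 bank [-0.0552 -0.1066  0.1587] yaw [-3.141  0.     0.188] shift [ 0.001 -0.01  -0.001] roll 0.0 f [ 2.19 -2.85  2.71]
scene [272.2 194.2] 128 bank surf [-0.0468 -0.1034  0.162 ]
scene [358.6 198.6] 71 bank surf [0.0519 0.0903 0.1639]
scene [330.8 205.9] 67 bank surf [0.0526 0.0159 0.1651]
scene [302.1 213.4] 70 bank surf [ 0.0528 -0.0579  0.1652]
side [299.3 169.1] 55 bank surf [ 0.0435 -0.0485  0.1606]
side [292.9 185. ] 63 bank surf [0.0435 0.0256 0.1621]
side [286.  202.1] 66 bank surf [0.0436 0.1004 0.1634]
```

>>> play_rows(
  grip=[1,1,1,1],
  xyz=[
    [0,-0.015,0],
    [0,-0.03,0],
    [0,-0.04,0],
    [0,-0.04,0],
  ],
  roll=[0,0,0,0],
)

```text
clock: 12.75
eef_pos: [0.5365, -0.1378, 0.159]
eef_rot: [3.139, -0.001, 0.187]
ft_force: [1.0, -9.9, 2.6]
width: 0.006
```

Run:
```python
from h import *
go([-.055,-.104,.159])
p,d=snapshot('scene'); cv2.imwrite('pics/s3.png',cv2.resize(p[140:290,220:430,::-1],None,fx=3.7,fy=3.7,interpolation=cv2.INTER_CUBIC))
```

```text
t 12.75 bank [-0.0551 -0.0978  0.159 ] yaw [ 3.139e+00 -1.000e-03  1.870e-01] shift [ 0.     0.025 -0.   ] roll -0.0 f [ 1.04 -9.87  2.56]
```

View pics/s3.png

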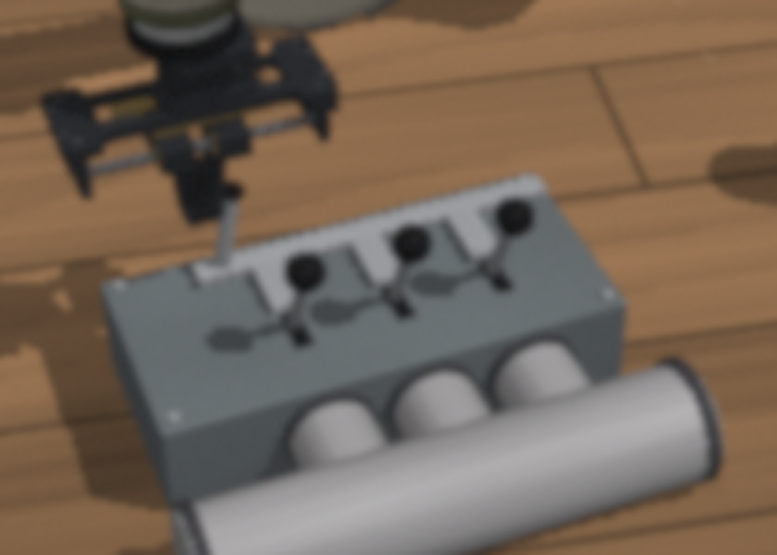

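The levers are all over, with the tabs in behind their slots (crop ~ (275,285), (375,265), (475,235)). Force rose to 10 N, so the bar is against a stop. Back off and verify.

>>> play_rows(
  grip=[1,1,1,1,1,1,1,1],
  xyz=[
    [0,0.06,0],
    [0,0.2,0],
    [0,0.3,-0.1],
    [0,0.4,-0.3],
    [0,0.6,-0.4],
    [0,0.6,-0.4],
    [0,0.6,-0.4],
    [0,0.6,-0.4],
  ],
  roll=[0,0,0,0,0,0,0,0],
)

```text
clock: 13.6
eef_pos: [0.5637, -0.283, 0.2569]
eef_rot: [-3.138, 0.002, 0.188]
ft_force: [-0.7, 0.1, -0.7]
width: 0.003
```

```bash
python3 -c "
from h import *
go([-.055,-.104,.159])"; python3 chk.py 4
```

```text
t 13.6 bank [-0.0555 -0.2456  0.2569] yaw [-3.138e+00  2.000e-03  1.880e-01] shift [ 0.003 -0.565  0.394] roll 0.0 f [-0.66  0.06 -0.73]
scene [277.8 192.4] 14 bank surf [-0.052  -0.0875  0.1604]
scene [358.6 198.6] 71 bank surf [0.0519 0.0904 0.1635]
scene [330.9 205.9] 66 bank surf [0.0528 0.0157 0.1648]
scene [302.1 213.4] 71 bank surf [ 0.0526 -0.058   0.1657]
side [299.3 169.1] 55 bank surf [ 0.0437 -0.0489  0.1623]
side [333.1 167.4] 19 bank surf [-0.0559 -0.0811  0.1584]
side [292.9 185. ] 62 bank surf [0.0432 0.0247 0.1623]
side [286.  202.1] 64 bank surf [0.0438 0.1002 0.1633]
```

View pics/side4.png

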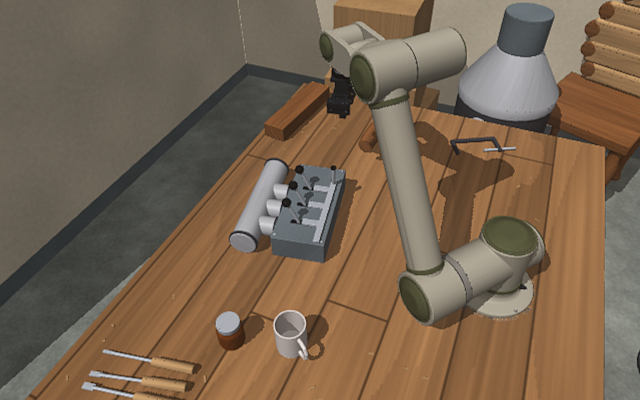

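Run:
```python
from h import *
def tri(a,b):
    r=[]
    for n,uv in (("scene",a),("side",b)):
        f,cx,cy,E=K(n); R=E[:3,:3]; v=R.T@np.array([(uv[0]-cx)/f,(uv[1]-cy)/f,1]); r.append((-R.T@E[:3,3],v))
    (a,u),(b,v)=r; s=np.linalg.lstsq(np.stack([u,-v],1),b-a,rcond=None)[0]; return w2b((a+s[0]*u+b+s[1]*v)/2)
print(tri((263.05,195.9),(335.45,159.6)).round(4),tri((277.8,192.4),(333.1,167.4)).round(4))
for a,b in (((358.6,198.6),(286,202.1)),((330.9,205.9),(292.9,185)),((302.1,213.4),(299.3,169.1))): print(tri(a,b).round(4))
```

```text
[-0.0553 -0.1241  0.1566] [-0.0555 -0.0853  0.1562]
[0.0456 0.0945 0.1571]
[0.0454 0.02   0.1571]
[ 0.045  -0.0549  0.1571]
```

```bash
python3 -c "
from h import *
print(close_job())"
```

```text
the job is handed in; nothing more can be done
None
```

All three levers are fully over, the locking bar is home, and I handed the job in at about 14 s of the 72 s allowed; `close_job` gives no verdict. The interlock order turned out to be left, then middle, then right. Right and middle each met their stop when I first tried them, at 10.6 N and 7.4 N, so I eased off at once.

- **Levers:** with the arm clear, triangulation puts the knobs at x = 45.6, 45.4 and 45.0 mm. Fully over is 46 mm, and the 0.80 rad limit is about 39 mm.
- **Locking bar:** the pin is at y = -85.3 mm, which is about 39.7 mm of travel by the nominal geometry. The two cameras' raw depth readings disagreed by about 6 mm (-87.5 and -81.1 mm), but triangulation and the rise to 10 N at the stop both agree it is home.
- **Forces:** the readings at the end of each move never passed about 11.5 N, against the 20 N limit; I did not log force within a move.
- **Robot and loose items:** the gripper was clear of everything when I handed in. In the last picture the mug and jar stand where they did. The mallet was partly hidden behind the arm, though no move came near it. I did not measure any of the three.

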